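# Stand the toppled solvent bottle upright in its bin

### The arm

A 7-joint arm with a two-finger parallel gripper is mounted at the origin on the work surface. World frame = base frame: x ahead of the robot, y to its left, z up, the work surface at z = 0. Lengths are in m, angles in rad, forces in N, time in s.
With the tool pointing down it reaches from about 0.4 to 0.85 m from the base axis. Payload 10.4 kg.
Tool frame: the origin (TCP) lies at the very end of the fingers, on their centre line; the grasp point (between the pads) lies 19 mm behind it; z points along the fingers, y is the direction in which the jaws open and shut (so a half turn about z gives the same grasp; the last joint's range is limited). The gripper opens to 87 mm and grips with 3 to 60 N. Pads are 19 mm wide; open, the fingers measure 117 mm over their backs; the gripper's body (75 mm by 190 mm) begins 51 mm behind the grasp point.
Start: joints at [-1.269, 0.332, -0.065, 1.46, 0.022, 1.35, -0.088], TCP at [0.199, 0.592, 0.223] pointing down, gripper open.
Joint ranges: [-2.6, 2.6], [-0.5, 2.12], [-1.47, 1.34], [0.16, 2.42], [-1.27, 4.41], [0.06, 2.06], [-2.6, 2.6]. Speed limits (rad/s): [2.22, 2.22, 2.79, 2.79, 3.14, 3.14, 3.14].

### API

Orientations are given as a unit quaternion [x, y, z, w].
In Python, from bench import r, eyes, job gives the robot as it stands. The module is installed in compiled form; this text tells all that it offers.
- The arm moves only by the tool play_rows, never from a script. Its argument "motion" is a list of rows, each a list of 7 numbers: the shift along the tool's x, y, z as a fraction of full scale, then the turn, a rotation vector about the tool's x, y, z as a fraction of full scale, then the opening in per cent of the stroke, from 0 (shut) to 100 (fully open). A call has 1 to 5 rows; each row is the pose to reach, as a shift and turn from the pose commanded when the call began, along the tool's axes at that moment; what a row does not reach only later rows make up. Full scale, the value 1, is 0.2 m for a shift and 90 degrees for a turn. A row lasts 1/8 s, in which the tool goes at most 62.5 mm and 10.7 degrees, less where a joint would pass 70% of its speed; a pose out of reach is approached as far as the arm can. A call with a number of a shift or a turn outside -1 to 1 is refused whole. A call with a gripper value outside its range is refused whole. The fingers move at their own pace and stop on an object; "squeeze" is the grip in N (left out, the last holds). Time passes only in rows, so rows that repeat a pose let the fingers close. It gives the time, the measured TCP pose, the force and the opening at its end, in the units of the state.
- r.read_state(): the state, without advancing time (a new reading comes with each control period).
- eyes.camera(name): name is "scene" or "top" or "wrist"; returns a dict with "image" (480x640x3 uint8, red, green, blue), "mtx" (3x3 intrinsics, pixels), "dist" ([k1, k2, p1, p2, k3] as OpenCV has them; the pictures are not rectified), "R" (3x3) and "t" (3): a world point X has camera coordinates R X + t. Camera axes: x right, y down, z forward; pixel columns grow to the right and rows downward; lengths in m; the calibration is good to about 2 mm. A picture is of the moment at which its call begins. There is no depth.
- job.close_job(): hands the job in, once; it reports no verdict.
Trained networks look in a picture, given as the dict that the camera call returned (one of the last four; its "shot" number tells which), for a name from the list of things; names that differ only in an ending like _2 or _b are one class to them, and where a whole thing is asked for, a point or a joint stands for the part that bears it (a point fixed in the world has none). Each returns a list of dicts, best first, with "p" (0 to 1); they miss things now and then, are a little off and sometimes report something else, mostly with a low value. They report only what shows in the picture. A call takes as long as a camera call. They do not tell look-alikes from the thing itself.
- eyes.regions_of(picture, label): "region" (480x640 bool, what is visible of it) and "xy" ([column, row] in pixels, amid what is visible of it).
- eyes.landmark_of(picture, label): "xy" ([column, row] in pixels: a listed point, or the origin of a listed thing).
The state is a dict: "time": time; "joint_positions": joint angles; "joint_vel": joint speeds; "joint_torque": joint torques, N m; "ee_pos": TCP position; "eef_rot": TCP orientation; "ft_force": force on the tool from outside, world axes, zero at the start; "torque": the same for the moment, N m; "width": finger opening in m.
Only numpy, scipy, OpenCV 4.12 (cv2) and the standard library are available. Lean on these libraries where they do the work, as an engineer would, in place of code of your own. Each camera call takes 0.05 s, during which the arm holds its last target. There are 200 camera calls.

### The job

In the frame-restoration workshop, a slim square bottle has toppled inside its deep plywood bin and leans out over the rim, where it would leak. Tip it upright inside the same bin, keeping its base down inside the bin, and stand it on the bin floor before letting go, so that it stays standing by itself. Leave the small jar in that bin and the wooden bar leaning in the other bin as they are.

Things in the scene. Friction and masses are not known exactly. Their poses are not given: they have to be found in the camera images.
- bottle: Slim amber glass bottle, ~300 g, black cap. Square body 40x40 mm, 180 tall; shoulder to 196; neck d 22; round cap d 30 from 205 to 240 (the top). Origin: base centre; z from base to cap; x, y square to its flats. Starts 43 deg from upright, leaning towards the bin's -x (robot) side on the rim's inner edge, base edge on the bin floor, cap beyond and above the rim, in the bin's -y half.
- bin: The bottle's deep open plywood bin, fixed. Outside 168 x 168 mm, 129 tall; walls and floor 9 thick; inside 150 x 150, 120 deep. Origin: centre of its underside (inner floor 9 mm above); z up, x and y square to the walls. An identical bin on the bench holds the wooden bar.
- jar: A small round glass jar with a steel lid, 40 mm in diameter and 60 mm tall, standing on the floor of the bottle's bin in its +y half; leave it. Origin: centre of its underside, z up.
- bar: A plain square wooden bar (frame offcut), 25 x 25 x 260 mm, leaning over the rim of the other, identical bin, in the same manner as the bottle; leave it. Origin: centre of its lower end, z along its length.
Not all that is in view belongs to the job. Leave any red look-alike of the bottle alone.

How it is judged:
By the outcome, as a careful person would: the job done as asked, in the order asked, and still so for the second after the job is handed in, with the robot touching nothing.
It also fails if it takes over 32 s, if anything falls off the work surface, if the arm or the gripper's body presses on something with over 40 N, if the wrist force passes 120 N, or if a joint passes its speed limit or range.

## Working session

There is one attempt and no reset: what is moved stays moved. The work goes in short steps, Python scripts to look and compute and a tool call to move; the robot and the scene stay as the last step left them, time stands still between calls to the robot, and variables do not carry over. Pictures are saved under pics/ and viewed, about 8 in all and at most 12, crops included, and the job is handed in when it is done.

Besides the shell and the picture viewer there is one more tool, called after "Request:" by a JSON object that holds its "name" and its "arguments", one argument or row to a line. play_rows: Moves the arm, as the interface text tells. Shift numbers are shares of 0.2 m and turn numbers shares of 90 degrees, none past 1 either way. Its arguments: {"type":"object","properties":{"motion":{"type":"array","items":{"type":"array","items":{"type":"number"}}},"squeeze":{"type":"number"}},"required":["motion"]}

```bash
mkdir -p pics
python3 - <<'E'
from bench import r,eyes
import cv2,pickle
ims={}
for n in("scene","top"):
    p=eyes.camera(n);ims[n]=p;cv2.imwrite(f"pics/{n}0.png",p["image"][:,:,::-1])
    for l in("bottle","bin","jar","bar"):
        print(n,l,[(a["p"],a["xy"]) for a in eyes.landmark_of(p,l)][:4],[(a["p"],a["xy"],a["region"].sum()) for a in eyes.regions_of(p,l)][:4])
pickle.dump(ims,open("ims0.pkl","wb"))
s=r.read_state();print(s)
E
```

```text
scene bottle [(0.83, [223.6, 245.3])] [(0.89, [378.8, 163.1], np.int64(2778))]
scene bin [(0.64, [409.0, 218.8])] [(0.85, [418.4, 194.9], np.int64(10962))]
scene jar [(0.69, [424.4, 208.3])] [(0.56, [427.4, 194.6], np.int64(527))]
scene bar [(0.69, [340.9, 390.5])] []
top bottle [(0.85, [260.8, 162.5]), (0.64, [388.0, 356.1])] [(0.96, [315.3, 371.0], np.int64(4834)), (0.64, [237.6, 207.8], np.int64(4189))]
top bin [(0.61, [237.5, 193.0]), (0.3, [466.4, 144.3])] [(0.81, [218.4, 168.3], np.int64(12897))]
top jar [(0.83, [208.4, 177.8])] [(0.73, [201.9, 172.8], np.int64(780))]
top bar [(0.82, [466.5, 146.2])] [(0.67, [466.8, 202.0], np.int64(2878))]
{'time': 0.9, 'joint_positions': array([-1.26858517,  0.33221461, -0.06470545,  1.46011857,  0.02157866,
        1.34991765, -0.08852638]), 'joint_vel': array([5.21263230e-04, 8.62989753e-04, 8.35877632e-05, 8.90185070e-05,
       8.09140601e-04, 1.37294776e-03, 3.10245277e-03]), 'joint_torque': array([ 7.83034120e-04, -6.23022366e+01,  2.49799120e-02, -3.90128589e+01,
       -6.12055790e-02,  3.14166688e-02,  1.55394093e-05]), 'ee_pos': array([0.19943156, 0.59233366, 0.22255753]), 'eef_rot': array([ 1.61703585e-01,  9.86839374e-01,  1.97904305e-05, -1.61827139e-05]), 'ft_force': array([ 0.48042553, -0.66330216, -0.40706454]), 'torque': array([ 0.00490106,  0.04971822, -0.00472117]), 'width': 0.08690947463598504}
```

View pics/scene0.png

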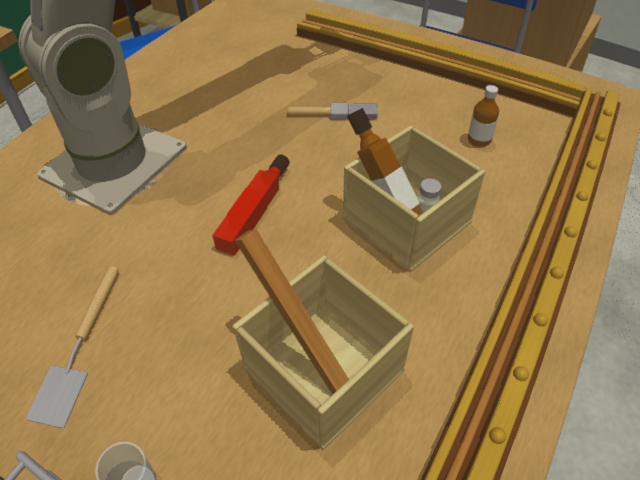

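View pics/top0.png

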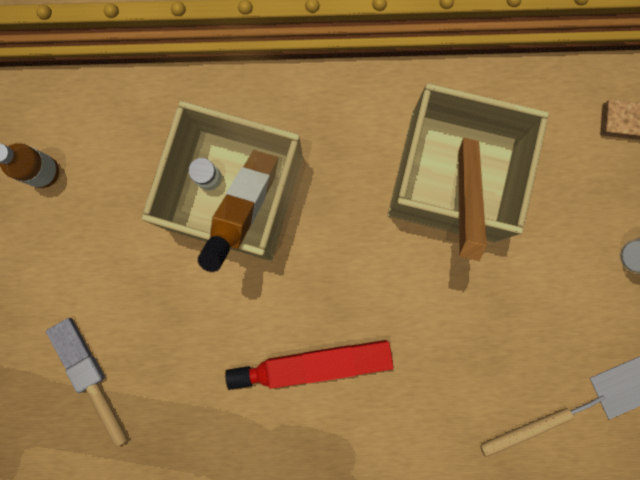

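```bash
cat > h.py <<'E'
import numpy as np,cv2
from scipy.optimize import least_squares,minimize
from scipy.spatial.transform import Rotation as Ro
def proj(p,X): return cv2.projectPoints(np.asarray(X,float).reshape(-1,1,3),cv2.Rodrigues(np.array(p["R"]))[0],np.array(p["t"],float),np.array(p["mtx"]),np.array(p["dist"]))[0][:,0]
def parts(zmin=0):
    c=[]
    sq=lambda h,z:[[a*h,b*h,z] for a in(-1,1) for b in(-1,1)]
    ci=lambda R,z:[[R*np.cos(t),R*np.sin(t),z] for t in np.linspace(0,2*np.pi,16)]
    return [np.array(a) for a in (sq(.02,zmin)+sq(.02,.18),sq(.02,.18)+ci(.011,.196),ci(.011,.19)+ci(.011,.21),ci(.015,.205)+ci(.015,.24))]
def mask(p,R,t,zmin=0):
    m=np.zeros((480,640),np.uint8)
    for c in parts(zmin):
        cv2.fillConvexPoly(m,cv2.convexHull(np.round(proj(p,c@R.T+t)*16).astype(np.int32)),1,shift=4)
    return m>0
def leanpose(q,tilt=np.radians(43)):
    # q: contact-edge-mid x,y, azimuth of lean; base edge on floor z=.009
    x,y,az=q
    Rm=(Ro.from_euler('z',az)*Ro.from_euler('y',tilt)).as_matrix()
    return Rm,np.array([x,y,.009])-Rm@np.array([.02,0,0])
E
cat > fit.py <<'E'
from h import *;import pickle
from bench import eyes
ims=pickle.load(open("ims0.pkl","rb"))
obs={"top":([(182,104),(300,137),(266,254),(146,217)],[0,1,2,3]),"scene":([(411,128),(484,173),(345,170)],[0,3,1][:0] or None)}
def rim(q):
    c=np.array([[.084,.084],[.084,-.084],[-.084,-.084],[-.084,.084]])
    R=np.array([[np.cos(q[2]),-np.sin(q[2])],[np.sin(q[2]),np.cos(q[2])]])
    return np.c_[c@R.T+q[:2],np.full(4,.129)]
f=lambda q:(proj(ims["top"],rim(q))-np.array(obs["top"][0])).ravel()
b=least_squares(f,[.6,.2,0]).x
print("bin",b,f(b).round(1)); print("scene rim pred",proj(ims["scene"],rim(b)).round(0).tolist())
P={};M={}
for n in ims:
    P[n]=eyes.camera(n); rr=eyes.regions_of(P[n],"bottle")
    k=min(rr,key=lambda a:np.hypot(*(np.array(a["xy"])-((379,163) if n=="scene" else (238,208)))))
    M[n]=k["region"]; print(n,k["xy"],k["region"].sum())
def cost(q,v=0):
    R,t=leanpose(q[:3],np.radians(q[3])); c=[]
    for n in P:
        A=mask(P[n],R,t);B=mask(P[n],R,t,.1); c.append((M[n]&~A).sum()+(B&~M[n]).sum())
    if v:print(c)
    return sum(c)+20*(q[3]-43)**2
best=None
for da in(-.5,-.25,0,.25,.5):
  for dx in (0,.03):
    q0=[b[0]+dx,b[1]-.03,b[2]+np.pi+da,43]
    s=minimize(cost,q0,method="Nelder-Mead",options=dict(initial_simplex=np.array([q0]+[np.array(q0)+np.eye(4)[i]*[.03,.03,.15,2][i] for i in range(4)])))
    if best is None or s.fun<best.fun:best=s
q=best.x;print("bottle",q,best.fun);cost(q,1)
R,t=leanpose(q[:3],np.radians(q[3]));print("axis",R[:,2],"base",t,"captop",t+R@[0,0,.24])
rb=Ro.from_euler('z',-b[2]).as_matrix();print("in bin frame: base",rb@(t-[b[0],b[1],0]),"axis",rb@R[:,2])
pickle.dump((b,q),open("fit.pkl","wb"))
o=[]
for n in P:
    im=P[n]["image"][:,:,::-1].copy()
    for m,c in((M[n],(0,255,0)),(mask(P[n],R,t),(255,0,255))):
        cv2.drawContours(im,cv2.findContours(m.astype(np.uint8),0,2)[0],-1,c,1)
    cv2.polylines(im,[proj(P[n],rim(b)).astype(np.int32)],True,(255,255,0),1)
    u,v=(300,90) if n=="scene" else(130,90)
    o.append(cv2.resize(im[v:v+190,u:u+190],(400,400)))
cv2.imwrite("pics/fit.png",np.hstack(o))
E
python3 fit.py
```

```text
bin [ 0.60626692  0.14148411 -0.30896388] [-0.3 -3.9  2.9 -2.4  0.3  2.5 -2.9  3.6]
scene rim pred [[484.0, 172.0], [418.0, 223.0], [341.0, 168.0], [408.0, 125.0]]
scene [382.7, 161.7] 2783
top [239.0, 210.3] 4303
bottle [ 0.63345931  0.10307184  2.8317841  42.78284332] 284.94314048508437
[np.int64(206), np.int64(78)]
axis [-0.64688515  0.20707856  0.73393328] base [0.64743915 0.09859666 0.02258443] captop [0.49218671 0.14829552 0.19872842]
in bin frame: base [ 0.05226355 -0.02833737  0.02258443] axis [-6.79221323e-01  5.73718507e-04  7.33933284e-01]
```

View pics/fit.png

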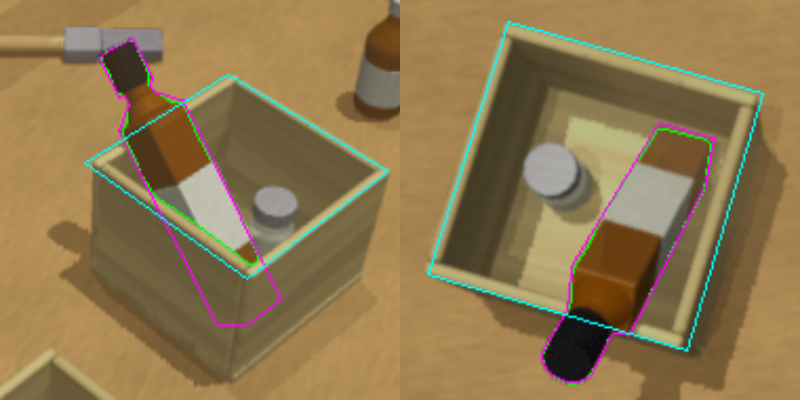

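```bash
cat > mv.py <<'E'
from h import *;import pickle
from bench import r
b,q=pickle.load(open("fit.pkl","rb"))
B=Ro.from_euler('z',b[2]).as_matrix()
def tgt(base,tilt,zb):
    "base centre in bin frame (xyz), tilt deg, TCP at bottle height zb -> world pos,R"
    th=np.radians(tilt);a=np.array([-np.sin(th),0,np.cos(th)])
    y=np.array([0,1,0.]);z=-a;R=B@np.c_[np.cross(y,z),y,z]
    return B@(np.array(base)+a*zb)+[b[0],b[1],0],R
def cur():
    s=r.read_state();return s["ee_pos"],Ro.from_quat(s["eef_rot"]).as_matrix(),s
def rows(T,c=None):
    p,R=(c or cur())[:2]
    for P,Q in T: print((R.T@(P-p)/.2).round(3).tolist(),(Ro.from_matrix(R.T@Q).as_rotvec()/(np.pi/2)).round(3).tolist(),P.round(3))
R0,t0=leanpose(q[:3],np.radians(q[3]))
B0=B.T@(t0-[b[0],b[1],0])
E
python3 -c "
from mv import *
p,R,s=cur();print(s['time'],p)
rows([tgt(B0,q[3],.33),tgt(B0,q[3],.2)])"
```

```text
1.1 [0.19941719 0.59235716 0.22258914]
[-1.79, -1.643, -0.211] [-0.004, -0.475, -0.01] [0.434 0.167 0.265]
[-2.232, -1.636, 0.266] [-0.004, -0.475, -0.01] [0.518 0.14  0.169]
```

Request:
{"name": "play_rows", "arguments": {
  "motion": [
    [-0.2, -0.18, -0.2, 0, -0.05, 0, 100],
    [-0.4, -0.36, -0.35, 0, -0.1, 0, 100],
    [-0.6, -0.54, -0.4, 0, -0.15, 0, 100],
    [-0.8, -0.72, -0.4, 0, -0.2, 0, 100],
    [-1, -0.9, -0.4, 0, -0.25, 0, 100]
  ]
}}

```text
time: 1.72
ee_pos: [0.3324, 0.3565, 0.303]
eef_rot: [0.159, 0.968, -0.031, 0.194]
ft_force: [-0.7, -0.2, 0.7]
width: 0.0869
```

```bash
python3 -c "
from mv import *
p,R,s=cur();print(s['time'],p,s['joint_positions'].round(2),s['ft_force'])
rows([tgt(B0,q[3],.33),tgt(B0,q[3],.2)])"
```

```text
1.725 [0.33235007 0.35648525 0.30301962] [-1.21 -0.08  0.01  1.81  0.4   1.41 -0.02] [-0.69816572 -0.24508536  0.72087086]
[-0.65, -0.737, 0.478] [-0.005, -0.224, -0.009] [0.434 0.167 0.265]
[-0.874, -0.731, 1.088] [-0.005, -0.224, -0.009] [0.518 0.14  0.169]
```

Request:
{"name": "play_rows", "arguments": {
  "motion": [
    [-0.2, -0.25, 0.05, 0, -0.07, 0, 100],
    [-0.4, -0.5, 0.2, 0, -0.14, 0, 100],
    [-0.6, -0.7, 0.4, 0, -0.2, 0, 100],
    [-0.65, -0.737, 0.478, -0.005, -0.224, -0.009, 100],
    [-0.65, -0.737, 0.478, -0.005, -0.224, -0.009, 100]
  ]
}}

```text
time: 2.35
ee_pos: [0.433, 0.1657, 0.2626]
eef_rot: [0.144, 0.92, -0.057, 0.359]
ft_force: [0.6, 0.8, 0.5]
width: 0.0871
```

```bash
python3 -c "
from mv import *
from bench import eyes
p,R,s=cur();print(s['time'],p,s['joint_positions'].round(2),s['ft_force'])
rows([tgt(B0,q[3],.33),tgt(B0,q[3],.2)])
w=eyes.camera('wrist');im=w['image'][:,:,::-1].copy()
m=mask(w,R0,t0);cv2.drawContours(im,cv2.findContours(m.astype(np.uint8),0,2)[0],-1,(255,0,255),1)
cv2.imwrite('pics/w1.png',im)"
```

```text
2.35 [0.43295538 0.16572239 0.26264111] [-1.09 -0.35  0.07  2.25  0.82  1.18 -0.06] [0.5647089  0.82929896 0.47692571]
[-0.009, 0.006, -0.006] [-0.002, -0.002, -0.0] [0.434 0.167 0.265]
[-0.011, 0.009, 0.644] [-0.002, -0.002, -0.0] [0.518 0.14  0.169]
```

View pics/w1.png

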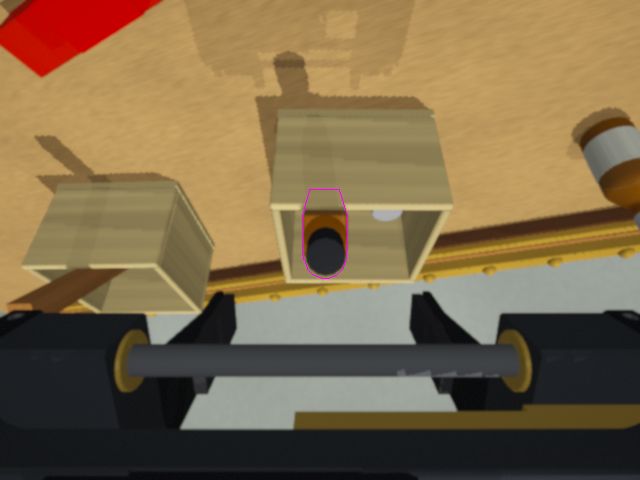

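Request:
{"name": "play_rows", "arguments": {
  "motion": [
    [-0.01, 0.008, 0.2, 0, 0, 0, 100],
    [-0.01, 0.008, 0.4, 0, 0, 0, 100],
    [-0.01, 0.008, 0.55, 0, 0, 0, 80],
    [-0.01, 0.008, 0.645, 0, 0, 0, 70],
    [-0.01, 0.008, 0.645, 0, 0, 0, 60]
  ],
  "squeeze": 25
}}

```text
time: 3.02
ee_pos: [0.5184, 0.1432, 0.1704]
eef_rot: [0.143, 0.921, -0.057, 0.359]
ft_force: [-0.0, -0.8, 0.6]
width: 0.065
```

```bash
python3 -c "
from mv import *
from bench import eyes
p,R,s=cur();print(s['time'],p,s['joint_positions'].round(2),s['ft_force'],s['width'])
rows([tgt(B0,q[3],.2)])
o=[]
for n,(u,v) in dict(top=(130,90),scene=(300,80)).items():
  im=eyes.camera(n)['image'][:,:,::-1]
  o.append(cv2.resize(im[v:v+190,u:u+190],(400,400)))
cv2.imwrite('pics/g1.png',np.hstack(o))"
```

```text
3.025 [0.5183819 0.1432301 0.170355 ] [-1.   -0.12  0.23  2.28  0.97  0.84 -0.14] [-0.04604754 -0.78469538  0.55433626] 0.06502904431009587
[0.001, -0.016, 0.006] [-0.001, -0.002, 0.001] [0.518 0.14  0.169]
```

View pics/g1.png

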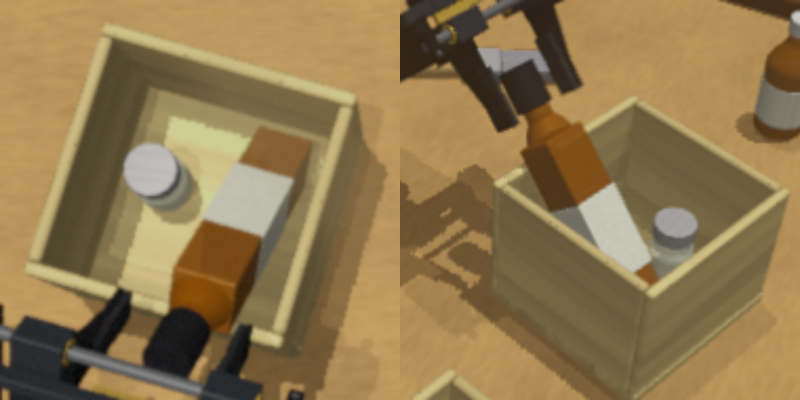

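Request:
{"name": "play_rows", "arguments": {
  "motion": [
    [0, -0.016, 0.005, 0, 0, 0, 40],
    [0, -0.016, 0.005, 0, 0, 0, 20],
    [0, -0.016, 0.005, 0, 0, 0, 10],
    [0, -0.016, 0.005, 0, 0, 0, 10],
    [0, -0.016, 0.005, 0, 0, 0, 10]
  ],
  "squeeze": 30
}}

```text
time: 3.75
ee_pos: [0.5179, 0.1397, 0.17]
eef_rot: [0.143, 0.92, -0.056, 0.359]
ft_force: [-1.9, 0.3, 3.5]
width: 0.0291
```

```bash
python3 -c "
from mv import *
p,R,s=cur();print(s['time'],p,s['ft_force'],s['width'])
# actual zb of TCP along bottle
zb=(B.T@(p-[b[0],b[1],0])-B0)@np.array([-np.sin(np.radians(q[3])),0,np.cos(np.radians(q[3]))]);print('zb',zb, B0)
rows([tgt(B0,q[3],.2)])
for th,x,l in((40,B0[0]-.002,.003),(33,.046,.006),(25,.042,.008),(17,.039,.008),(8,.036,.008),(0,.034,.008)):
  t=np.radians(th); base=[x,B0[1],.009+.02*np.sin(t)+l]
  rows([tgt(base,th,zb)])
"
```

```text
3.75 [0.51787843 0.13969754 0.1699914 ] [-1.86977099  0.33499424  3.54011881] 0.02905227061613473
zb 0.20050906675971514 [ 0.05226355 -0.02833737  0.02258443]
[0.002, 0.001, 0.003] [-0.0, -0.001, 0.0] [0.518 0.14  0.169]
[-0.047, 0.001, -0.014] [-0.0, 0.03, 0.0] [0.523 0.138 0.178]
[-0.157, 0.001, -0.019] [-0.0, 0.107, 0.0] [0.537 0.134 0.194]
[-0.276, 0.001, 0.002] [-0.0, 0.196, 0.0] [0.557 0.127 0.207]
[-0.387, 0.001, 0.053] [-0.0, 0.285, 0.0] [0.579 0.12  0.215]
[-0.501, 0.001, 0.133] [-0.0, 0.385, 0.0] [0.605 0.112 0.218]
[-0.594, 0.001, 0.224] [-0.0, 0.474, 0.0] [0.63  0.104 0.218]
```

Request:
{"name": "play_rows", "arguments": {
  "motion": [
    [-0.047, 0, -0.014, 0, 0.03, 0, 10],
    [-0.1, 0, -0.018, 0, 0.065, 0, 10],
    [-0.157, 0, -0.019, 0, 0.107, 0, 10],
    [-0.215, 0, -0.01, 0, 0.15, 0, 10],
    [-0.276, 0, 0.002, 0, 0.196, 0, 10]
  ]
}}

```text
time: 4.38
ee_pos: [0.5562, 0.1267, 0.2061]
eef_rot: [0.15, 0.965, -0.034, 0.212]
ft_force: [-0.7, -0.1, -4.1]
width: 0.0288
```

```bash
python3 -c "
from mv import *
p,R,s=cur();print(s['time'],p,s['ft_force'],s['width'],s['joint_positions'].round(2))
for th,x,l in((25,.042,.008),(21,.0405,.008),(17,.039,.008),(12,.0375,.008),(6,.036,.008),(0,.034,.008)):
  t=np.radians(th); base=[x,B0[1],.009+.02*np.sin(t)+l]
  rows([tgt(base,th,.2005)])
"
```

```text
4.375 [0.55619142 0.12669652 0.20612391] [-0.67660079 -0.08375629 -4.09848962] 0.02879968046730557 [-0.95 -0.04  0.45  1.99  0.41  0.93  0.56]
[-0.004, 0.005, -0.004] [-0.001, -0.002, 0.001] [0.557 0.127 0.207]
[-0.065, 0.005, 0.001] [-0.001, 0.042, 0.001] [0.568 0.124 0.211]
[-0.125, 0.005, 0.011] [-0.001, 0.087, 0.001] [0.579 0.12  0.215]
[-0.201, 0.005, 0.031] [-0.001, 0.142, 0.001] [0.594 0.116 0.217]
[-0.29, 0.005, 0.066] [-0.001, 0.209, 0.001] [0.612 0.11  0.218]
[-0.374, 0.005, 0.11] [-0.001, 0.276, 0.0] [0.63  0.104 0.218]
```

Lifting about 3–4 N, consistent with the bottle held. Continue upright.

Request:
{"name": "play_rows", "arguments": {
  "motion": [
    [-0.065, 0.003, 0.001, 0, 0.042, 0, 10],
    [-0.125, 0.005, 0.011, 0, 0.087, 0, 10],
    [-0.201, 0.005, 0.031, 0, 0.142, 0, 10],
    [-0.29, 0.005, 0.066, 0, 0.209, 0, 10],
    [-0.374, 0.005, 0.11, 0, 0.276, 0, 10]
  ]
}}

```text
time: 5.0
ee_pos: [0.6308, 0.1051, 0.2181]
eef_rot: [0.153, 0.988, -0.0, -0.001]
ft_force: [0.7, -0.7, -4.1]
width: 0.0292
```

```bash
cat > chk.py <<'E'
from mv import *
from bench import eyes
import sys
p,R,s=cur();print(s['time'],p,s['ft_force'],s['width'],(R[:,2]).round(4))
M={};P={}
for n in("top","scene"):
    P[n]=eyes.camera(n);rr=[a for a in eyes.regions_of(P[n],"bottle")]
    ex=proj(P[n],p-[0,0,.03])[0]
    k=min(rr,key=lambda a:np.hypot(*(np.array(a["xy"])-ex)),default=None)
    if k: print(n,k["xy"],ex,k["region"].sum())
o=[]
t=p-[0,0,.2005] if len(sys.argv)<3 else B@np.array(eval(sys.argv[2]))+[b[0],b[1],0]
for n,(u,v) in dict(top=(130,90),scene=(320,60)).items():
    im=P[n]['image'][:,:,::-1].copy()
    m=mask(P[n],B,t);im=cv2.resize(im[v:v+190,u:u+190],(400,400))
    m=cv2.resize(m[v:v+190,u:u+190].astype(np.uint8),(400,400),interpolation=0)
    cv2.drawContours(im,cv2.findContours(m,0,2)[0],-1,(255,0,255),1); o.append(im)
cv2.imwrite(f'pics/{sys.argv[1]}.png',np.hstack(o))
rows([tgt([.034,B0[1],.009+.008],0,.2005),tgt([.034,B0[1],.009],0,.2005)])
E
python3 chk.py up1
```

```text
5.0 [0.63075724 0.10508435 0.21808182] [ 0.68646517 -0.65288989 -4.07832166] 0.029176027788436806 [-1.e-03 -2.e-04 -1.e+00]
top [259.8, 178.1] [245.02858851 147.48204867] 425
scene [420.4, 176.8] [422.26458629 159.94313971] 2139
[0.002, 0.002, -0.004] [-0.002, 0.001, -0.001] [0.63  0.104 0.218]
[0.002, 0.002, 0.036] [-0.002, 0.001, -0.001] [0.63  0.104 0.21 ]
```

View pics/up1.png

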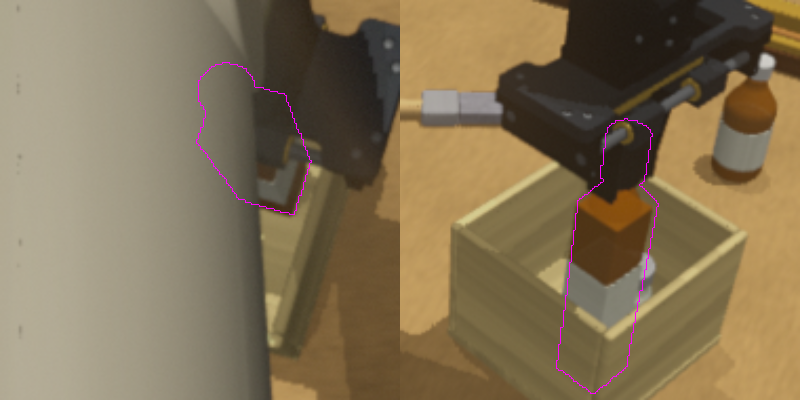

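Request:
{"name": "play_rows", "arguments": {
  "motion": [
    [0, 0, 0.015, -0.002, 0.001, 0, 10],
    [0, 0, 0.025, -0.002, 0.001, 0, 10],
    [0, 0, 0.03, -0.002, 0.001, 0, 10],
    [0, 0, 0.03, -0.002, 0.001, 0, 10]
  ]
}}

```text
time: 5.7
ee_pos: [0.6303, 0.1049, 0.2128]
eef_rot: [0.154, 0.988, 0.001, 0.001]
ft_force: [0.3, -1.2, -3.5]
width: 0.0292
```

Request:
{"name": "play_rows", "arguments": {
  "motion": [
    [0, 0, 0.005, 0, 0, 0, 10],
    [0, 0, 0.01, 0, 0, 0, 10],
    [0, 0, 0.01, 0, 0, 0, 10]
  ]
}}

```text
time: 6.08
ee_pos: [0.6305, 0.1045, 0.2104]
eef_rot: [0.154, 0.988, 0.001, 0.001]
ft_force: [0.3, -0.4, -4.3]
width: 0.0294
```

Request:
{"name": "play_rows", "arguments": {
  "motion": [
    [0, 0, 0.003, 0, 0, 0, 10],
    [0, 0, 0.006, 0, 0, 0, 10],
    [0, 0, 0.006, 0, 0, 0, 10]
  ]
}}

```text
time: 6.45
ee_pos: [0.6308, 0.1046, 0.2099]
eef_rot: [0.154, 0.988, 0.001, 0.001]
ft_force: [-1.2, -0.4, 2.4]
width: 0.0296
```

Request:
{"name": "play_rows", "arguments": {
  "motion": [
    [0, 0, 0, 0, 0, 0, 10],
    [0, 0, 0, 0, 0, 0, 10]
  ],
  "squeeze": 5
}}

```text
time: 6.7
ee_pos: [0.6308, 0.1047, 0.2098]
eef_rot: [0.154, 0.988, 0.001, 0.001]
ft_force: [0.3, -0.2, 3.2]
width: 0.03
```

Request:
{"name": "play_rows", "arguments": {
  "motion": [
    [0, 0, 0, 0, 0, 0, 36],
    [0, 0, 0, 0, 0, 0, 42],
    [0, 0, 0, 0, 0, 0, 50],
    [0, 0, 0, 0, 0, 0, 60],
    [0, 0, 0, 0, 0, 0, 60]
  ]
}}

```text
time: 7.32
ee_pos: [0.6305, 0.1046, 0.2093]
eef_rot: [0.154, 0.988, 0.001, 0.001]
ft_force: [0.2, -0.2, 0.6]
width: 0.0505
```

```bash
python3 chk.py rel "[.034,B0[1],.009]"
```

```text
7.325 [0.6304948  0.10455844 0.20926   ] [ 0.20532048 -0.22019107  0.64900595] 0.050511376654307265 [ 0.002   0.0016 -1.    ]
top [259.5, 183.2] [246.3929193  149.39736936] 324
scene [417.5, 177.3] [421.26225994 164.47766024] 2111
[0.002, -0.003, -0.041] [0.001, 0.001, 0.0] [0.63  0.104 0.218]
[0.002, -0.003, -0.001] [0.001, 0.001, 0.0] [0.63  0.104 0.21 ]
```

View pics/rel.png

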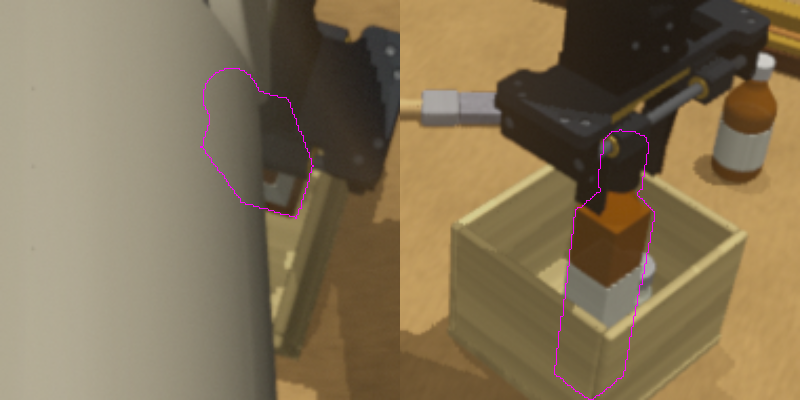

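Request:
{"name": "play_rows", "arguments": {
  "motion": [
    [0, 0, -0.08, 0, 0, 0, 60],
    [0, 0, -0.25, 0, 0, 0, 60],
    [0, 0, -0.45, 0, 0, 0, 60],
    [0, 0, -0.65, 0, 0, 0, 60],
    [0, 0, -0.8, 0, 0, 0, 60]
  ]
}}

```text
time: 8.15
ee_pos: [0.6303, 0.1041, 0.3726]
eef_rot: [0.154, 0.988, 0.001, 0.002]
ft_force: [-0.2, -0.3, -0.5]
width: 0.0526
```

Request:
{"name": "play_rows", "arguments": {
  "motion": [
    [0.25, 0, 0, 0, 0, 0, 60],
    [0.5, 0, 0, 0, 0, 0, 60],
    [0.75, 0, 0, 0, 0, 0, 60],
    [0.9, 0, 0, 0, 0, 0, 60],
    [0.9, 0, 0, 0, 0, 0, 60]
  ]
}}

```text
time: 8.78
ee_pos: [0.4574, 0.1598, 0.3708]
eef_rot: [0.152, 0.988, 0.002, 0.001]
ft_force: [0.5, -0.6, 0.1]
width: 0.0522
```

```bash
python3 chk.py fin "[.034,B0[1],.009]"
```

```text
8.775 [0.4574457  0.15980597 0.37075389] [ 0.53150246 -0.55628053  0.07735059] 0.05216950723477501 [ 0.0036  0.0044 -1.    ]
top [248.0, 156.2] [168.54863773 290.06620522] 2346
scene [420.7, 172.5] [339.8800189   23.36910859] 2488
[-0.893, 0.001, 0.761] [0.001, 0.001, -0.001] [0.63  0.104 0.218]
[-0.893, 0.001, 0.801] [0.001, 0.001, -0.001] [0.63  0.104 0.21 ]
```

View pics/fin.png

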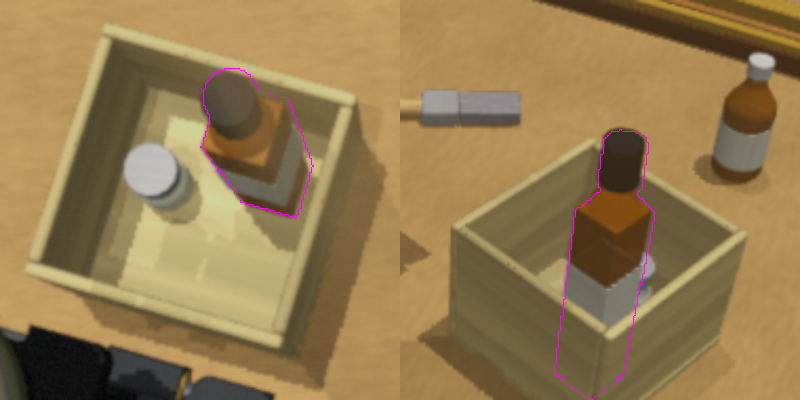

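The final pictures show the bottle upright on the bin floor, with its cap at (232,100) in the top crop, within about 2 mm of the predicted standing outline. The jar is unmoved and the gripper is clear.

```bash
python3 -c "
from bench import job;print(job.close_job())"
```

```text
the job is handed in; nothing more can be done
None
```

The bottle is standing upright on the floor of its own bin, and I've handed the job in at about 9 s of robot time (limit 32 s).

I gripped it by the cap along its own axis and turned it up through 43°, keeping the base inside the bin. I lowered it until the wrist force showed floor contact, eased the grip, opened the fingers and backed off.

- **Bottle:** After I let go and the arm had backed away, the top and scene pictures matched the predicted standing outline to within about 2 mm. It stood unsupported for more than a second.
- **Jar:** It sits at the same place in the pictures before and after.
- **Bar and red look-alike:** The arm went nowhere near either of them, but my last pictures were cropped to the bottle's bin, so I did not check them again.
- **Forces:** The readings at the end of each move stayed below about 5 N.

No check failed. While the bottle was held, the outline in the scene view was a few millimetres off, but it agreed after release.

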